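# Lock the turning sample carousel

## Task

The sample carousel is turning and must be locked in its loading position. Take the red-handled locking pin from its holder, lay its foot lightly on the turning rotor right above the slot of the base and drag it down to a steady slow crawl, under a third of its speed but not stalled; then catch its index hole with the pin and push the pin through hole and slot until its collar rests on the rotor, and let go. Touch the rotor only with the pin, never hard (well below 15 N), and leave the vials and the stopper alone.

Things in the scene. Friction and masses are not known exactly. Their poses are not given: they have to be found in the camera images.
- pin: Locking pin, loose, about 60 g, upright in its holder at the start. Origin at the centre of the flat foot, z up along the pin. Round steel shank 12 mm in diameter and 38 mm long tapered over the last 5 mm to 9.6 mm at the foot; steel collar 24 mm in diameter from 38 to 42 mm; round red handle 16 mm in diameter from 42 to 78 mm. Grip the handle from above, 60 N holds it firmly.
- pin_holder: Fixed grey block 56 x 56 x 46 mm, origin under its centre, with a 14 mm hole 44 mm deep in its top; the pin hangs in it by its collar, foot 8 mm above the worktop. Lift the pin straight up 40 mm to free it.
- carousel: Fixed round blue base of the carousel, 200 mm in diameter, its top 40 mm above the worktop; origin under its centre, z up. The slot points along its -x.
- slot (a point): Reference point of the fixed slot, level with the base's top (40 mm above the worktop), in the slot's middle line, 64 mm from the rotor's axis. The slot is radial, 15 mm wide, 25 mm deep, runs from 46 mm off the axis out to the base's rim where it is open, and is flanked there by two orange marks.
- index_hole (a point): Centre of the rotor's only hole, in the plane of the rotor's upper face; it travels with the rotor, 64 mm from the axis. Round through hole 15 mm in diameter, ringed in orange. The rotor is an aluminium disc 160 mm in diameter and 10 mm thick, its upper face 62 mm above the worktop when nothing presses on it, flat from 46 mm off the axis outwards; a black hub cap stands 10 mm above it within 18 mm of the axis.
- rotor (a joint): Turn of the rotor about the vertical, rad, growing counterclockwise seen from above without limit; the hole lies over the slot at 0 and every 2 pi. A motor drives it through a soft clutch: about 2.2 rad/s when free, always counterclockwise; drag slows it by 1 rad/s for each 1.1 N of friction at the hole's radius, so it stalls at about 2.5 N of friction and starts again when freed. Friction coefficient with the pin anywhere from 0.35 to 0.85.
- seat: Spring seat that carries the rotor; origin on the rotor's axis, 15 mm below the rotor's upper face (47 mm above the worktop when free). It sinks straight down with the rotor when pressed, 3 mm at most, then it stands hard. It yields after 0.8 N and then by 1 mm for each 4.5 N, and springs back up when the pressure goes.
- vial_0: Bystander: loose small bottle with white cap, 22 mm in diameter, 45 mm high, origin under it.
- vial_1: Bystander: loose small bottle with black cap, 22 mm in diameter, 45 mm high, origin under it.
- stopper: Bystander: loose dark rubber stopper, 42 mm in diameter, 28 mm high, origin under it.
Things that resemble listed ones, but are neither listed nor needed, are in the scene too. Several things have the shape of the pin_holder; the one meant has the colours described above.

How it is judged:
By the outcome, as a careful person would: the job done as asked, in the order asked, and still so for the second after the job is handed in, with the robot touching nothing.
It also fails if it takes over 67 s, if anything falls off the work surface, if the arm or the gripper's body presses on something with over 40 N, if the wrist force passes 120 N, or if a joint passes its speed limit or range.

## Robot

A 6-joint arm with a two-finger parallel gripper is mounted at the origin on a cart in front of the work surface, level with it; the furniture and walls round the work are solid. World frame = base frame: x ahead of the robot, y to its left, z up, the work surface at z = 0. Lengths are in m, angles in rad, forces in N, time in s.
With the tool pointing down it reaches from about 0.325 to 0.875 m from the base axis. Payload 4.4 kg.
Tool frame: the origin (TCP) lies midway between the tips of the shut fingers; the grasp point (between the pads) lies 19 mm behind it; y points along the fingers, z is the direction in which the jaws open and shut, and the axes are right-handed (so a half turn about y gives the same grasp; the last joint's range is limited). The gripper opens to 85 mm and grips with 20 to 120 N. Pads are 22 mm wide; open, the fingers measure 114 mm over their backs; the gripper's body (76 mm by 85 mm) begins 54 mm behind the grasp point. The pads swing forward as they close: fully open they stand 13 mm farther back than shut.
Start: joints at [-1.393, 0.207, 1.542, -0, 1.393, -0.15], TCP at [0.185, -0.544, 0.231] pointing down, gripper open.
Joint ranges: [-2.73, 2.73], [-0.86, 2.22], [0.23, 2.46], [-1.11, 4.25], [0.08, 2.63], [-2.82, 2.82]. Speed limits (rad/s): [2.79, 2.79, 3.14, 3.14, 3.14, 3.14].

## Interface

Orientations are given as a unit quaternion [w, x, y, z].
In Python, from rig import ctrl, grab_frame, camera_model, ticket, finder gives the robot as it stands.
- The arm moves only by the shell command python3 -m jog 'ROWS'. ROWS is JSON, a list of rows, each a list of 5 numbers: the shift along the tool's x, y, z in mm, then the turn about the tool's y in rad, then the closure, from -1 (fully open) to 1 (shut). A call has 1 to 12 rows; each row is the pose to reach, as a shift and turn from the pose commanded when the call began, along the tool's axes at that moment; what a row does not reach only later rows make up. A row lasts 1/8 s, in which the tool goes at most 62.5 mm and 10.7 degrees, less where a joint would pass 70% of its speed; a pose out of reach is approached as far as the arm can. A call with a gripper value outside its range is refused whole. The fingers move at their own pace and stop on an object; the grip force is fixed at half the most. Time passes only in rows, so rows that repeat a pose let the fingers close. It gives the time, the measured TCP pose, the force and the opening at its end, in the units of the state.
- ctrl.read_state(): the state, without advancing time (a new reading comes with each control period).
- grab_frame(name): name is "side" or "top"; returns the picture (420x560x3 uint8, blue, green, red); there is no depth.
- camera_model(name): a dict with "camera_matrix" (3x3 intrinsics, pixels), "k1" (the pictures are not rectified: a ray, as slopes to the right and down, at radius r is drawn at 1 + k1 r^2 times it, then the intrinsics apply), "world_from_camera" (4x4, takes a point from camera to world coordinates). Camera axes: x right, y up, looking along -z (the intrinsics and any distortion apply to the point x, -y, -z); pixel columns grow to the right and rows downward; lengths in m; the calibration is good to about 2 mm. A picture is of the moment at which its call begins. camera_model takes no time and is no camera call.
- ticket.hand_in(): hands the job in, once; it reports no verdict.
Trained networks look in the newest picture that a camera, given by its name, has taken for a name from the list of things; names that differ only in an ending like _2 or _b are one class to them, and where a whole thing is asked for, a point or a joint stands for the part that bears it (a point fixed in the world has none). Each returns a list of dicts, best first, with "conf" (0 to 1); they miss things now and then, are a little off and sometimes report something else, mostly with a low value. They report only what shows in the picture. A call takes as long as a camera call. They do not tell look-alikes from the thing itself.
- finder.regions_of(thing, camera): "pixels" (420x560 bool, what is visible of it) and "uv" ([column, row] in pixels, amid what is visible of it).
The state is a dict: "clock": time; "joint_pos": joint angles; "joint_velocities": joint speeds; "effort": joint torques, N m; "ee_pos": TCP position; "eef_rot": TCP orientation; "force": force on the tool from outside, world axes, zero at the start; "moment": the same for the moment, N m; "finger_gap": opening from 0.0 (shut) to 1.0 (fully open).
Only numpy, scipy, OpenCV 4.12 (cv2) and the standard library are available. Lean on these libraries where they do the work, as an engineer would, in place of code of your own. Each camera call takes 0.05 s, during which the arm holds its last target.

## Working session

There is one attempt and no reset: what is moved stays moved. The work goes in short steps, Python scripts to look and compute and a shell command to move; the robot and the scene stay as the last step left them, time stands still between calls to the robot, and variables do not carry over. Pictures are saved under pics/ and viewed, and the job is handed in when it is done.

```bash
ls; mkdir -p pics; python3 - <<'E'
from rig import ctrl, grab_frame, camera_model
import cv2,numpy as np
s=ctrl.read_state();print({k:np.round(v,4) for k,v in s.items()})
for n in("top","side"):
    cv2.imwrite(f"pics/{n}0.png",grab_frame(n));m=camera_model(n);print(n,m)
E
```

```text
pics
{'clock': np.float64(0.0), 'joint_pos': array([-1.3935,  0.2074,  1.543 ,  0.    ,  1.3935, -0.1505]), 'joint_velocities': array([-0.0001, -0.0016,  0.0013, -0.0014, -0.0023, -0.0007]), 'effort': array([-1.1000e-03, -3.8303e+01, -2.9160e+01, -3.0000e-04,  1.0400e-02,
       -0.0000e+00]), 'ee_pos': array([ 0.185 , -0.5436,  0.2301]), 'eef_rot': array([ 0.1154, -0.1154,  0.6985, -0.6968]), 'force': array([-0.1262,  0.6697, -0.1841]), 'moment': array([ 0.0073,  0.0158, -0.0452]), 'finger_gap': np.float64(0.9983)}
top {'camera_matrix': array([[496.08276805,   0.        , 281.74724143],
       [  0.        , 496.08276805, 211.60142052],
       [  0.        ,   0.        ,   1.        ]]), 'k1': -0.1792477380754583, 'world_from_camera': array([[-0.01032046,  0.98634045, -0.1643959 ,  0.39235052],
       [-0.99984757, -0.00786358,  0.01558867, -0.15186026],
       [ 0.014083  ,  0.16453172,  0.98627125,  1.06191892],
       [ 0.        ,  0.        ,  0.        ,  1.        ]])}
side {'camera_matrix': array([[495.90675478,   0.        , 288.6187766 ],
       [  0.        , 495.90675478, 211.7168542 ],
       [  0.        ,   0.        ,   1.        ]]), 'k1': -0.015225151248055537, 'world_from_camera': array([[ 0.80921175,  0.33116693, -0.48528837,  0.06783742],
       [-0.58739032,  0.47319031, -0.6565543 , -0.81294329],
       [ 0.01220468,  0.81634514,  0.57743541,  0.65123185],
       [ 0.        ,  0.        ,  0.        ,  1.        ]])}
```

View pics/top0.png

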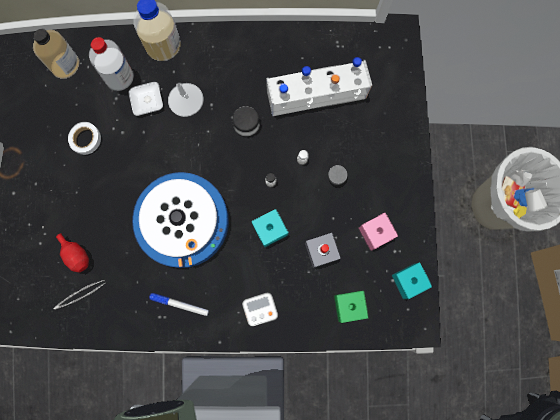

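View pics/side0.png

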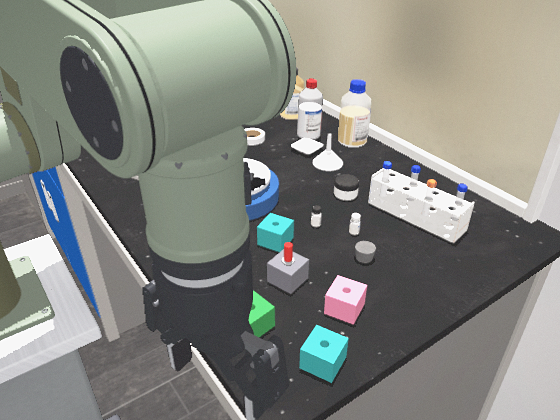

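Top view: the pin in the grey holder is at (323,249). Look-alike blocks without a pin: teal (270,227), teal (412,281), pink (379,231), green (352,307). The red-capped bottle (104,50) and red bulb (73,255) are other red things. The carousel is at (180,220), the orange slot marks at about (186,262), and the index hole at (192,244).

```bash
cat > h.py <<'E'
from rig import ctrl, grab_frame, camera_model, finder
import cv2,numpy as np
def ray(n,uv):
    m=camera_model(n);K=m["camera_matrix"];k=m["k1"]
    d=np.array([(uv[0]-K[0,2])/K[0,0],(uv[1]-K[1,2])/K[1,1]])
    s=d.copy()
    for _ in range(30): s=d/(1+k*(s@s))
    T=m["world_from_camera"];return T[:3,3],T[:3,:3]@np.array([s[0],-s[1],-1])
def at(n,uv,z):
    o,d=ray(n,uv);return o+d*(z-o[2])/d[2]
def proj(n,P):
    m=camera_model(n);T=m["world_from_camera"];K=m["camera_matrix"]
    p=T[:3,:3].T@(np.array(P)-T[:3,3]);s=np.array([p[0],-p[1]])/-p[2]
    s=s*(1+m["k1"]*(s@s));return np.array([s[0]*K[0,0]+K[0,2],s[1]*K[1,1]+K[1,2]])
def tri(uvt,uvs):
    A=[];b=[]
    for n,uv in(("top",uvt),("side",uvs)):
        o,d=ray(n,uv);d/=np.linalg.norm(d);P=np.eye(3)-np.outer(d,d);A.append(P);b.append(P@o)
    return np.linalg.lstsq(np.vstack(A),np.hstack(b),rcond=None)[0]
E
python3 - <<'E'
from h import *
im=grab_frame("top");cv2.imwrite("pics/t1.png",im)
c=im[170:300,120:350];cv2.imwrite("pics/c1.png",cv2.resize(c,None,fx=3.4,fy=3.4,interpolation=cv2.INTER_CUBIC))
for n in("pin","pin_holder","carousel","rotor","index_hole","slot"):
    try:
        for r in finder.regions_of(n,"top")[:5]:
            ys,xs=np.nonzero(r["pixels"]);print(n,round(r["conf"],2),np.round(r["uv"],1),xs.min(),xs.max(),ys.min(),ys.max(),len(xs),xs.mean().round(1),ys.mean().round(1))
    except Exception as e: print(n,e)
im=grab_frame("side");cv2.imwrite("pics/c2.png",cv2.resize(im[150:330,180:380],None,fx=3.2,fy=3.2,interpolation=cv2.INTER_CUBIC))
for n in("pin","pin_holder"):
    for r in finder.regions_of(n,"side")[:5]:
        ys,xs=np.nonzero(r["pixels"]);print(n,round(r["conf"],2),np.round(r["uv"],1),xs.min(),xs.max(),ys.min(),ys.max(),len(xs))
print(ctrl.read_state()["clock"])
E
```

```text
pin 0.48 [179.5 217.1] 133 228 172 267 7152 180.1 219.6
pin 0.45 [321.  250.5] 318 328 244 254 99 323.3 249.1
pin_holder 0.95 [350.6 305.8] 335 367 291 322 818 350.7 306.3
pin_holder 0.81 [270.4 226.8] 251 287 209 246 826 269.1 227.8
pin_holder 0.77 [377.3 228.9] 359 396 214 249 795 377.5 231.5
pin_holder 0.57 [318.2 252.1] 305 339 233 267 708 321.6 250.4
pin_holder 0.57 [410.3 281.4] 393 430 263 298 907 411.5 280.6
carousel 0.85 [178.8 219. ] 132 227 172 267 7121 180.1 219.9
carousel 0.35 [177.  217.4] 139 215 179 256 4748 177.0 217.4
rotor 0.39 [177.6 217.5] 139 215 179 256 4750 177.1 217.6
index_hole 0.8 [178.7 219.8] 140 215 179 256 4591 177.2 217.4
slot 0.9 [178.7 218.1] 132 227 173 267 7106 180.3 219.9
pin 0.62 [290.1 253. ] 282 293 242 264 205
pin_holder 0.89 [263.  316.9] 250 274 292 335 753
pin_holder 0.77 [322.4 355.4] 299 347 325 381 1931
pin_holder 0.75 [289.1 270.7] 267 308 250 292 1206
pin_holder 0.74 [274.1 230.4] 256 294 213 251 1127
pin_holder 0.7 [346.8 298.7] 324 366 275 323 1458
0.6
```

View pics/c1.png

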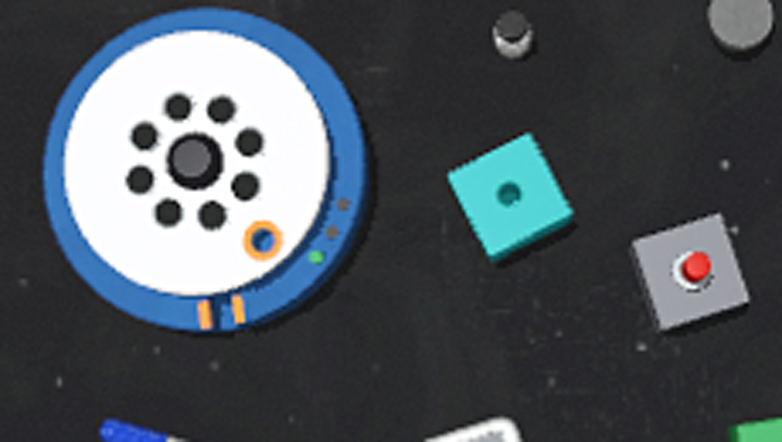

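View pics/c2.png

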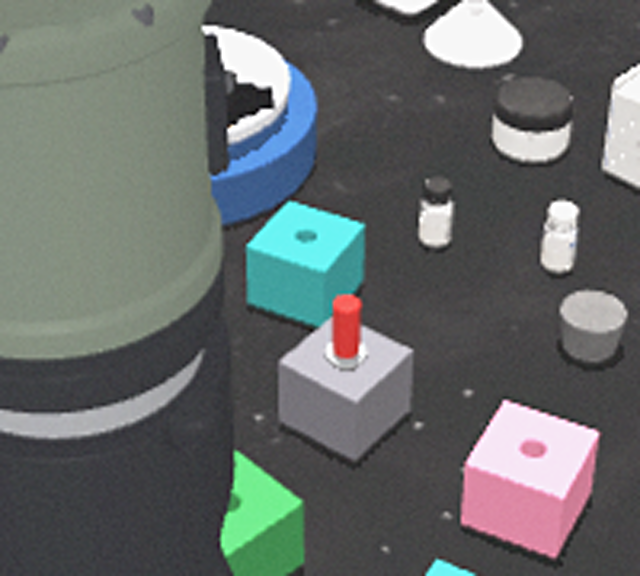

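The crops show the red-handled pin sitting by its collar in the grey block (top view ≈(325,248), side view ≈(289,253)). The other four blocks are differently coloured and empty. So the grey block is the one.

```bash
python3 - <<'E'
from h import *
from scipy.optimize import least_squares
from scipy.spatial.transform import Rotation as R
im=cv2.imread("pics/t1.png");hsv=cv2.cvtColor(im,cv2.COLOR_BGR2HSV)
roi=np.zeros(im.shape[:2],bool);roi[165:275,125:235]=1
white=((hsv[...,1]<60)&(hsv[...,2]>170)&roi).astype(np.uint8)
blue=((hsv[...,0]>95)&(hsv[...,0]<125)&(hsv[...,1]>120)&roi)
def fit(mask,rad,z,topside):
    c=max(cv2.findContours(mask,cv2.RETR_EXTERNAL,cv2.CHAIN_APPROX_NONE)[0],key=cv2.contourArea)[:,0].astype(float)
    h=cv2.convexHull(c.astype(np.float32))[:,0]
    P=np.array([at("top",p,z)[:2] for p in h])
    if topside: P=P[P[:,0]>np.median(P[:,0])-0.02]
    f=lambda q:np.hypot(P[:,0]-q[0],P[:,1]-q[1])-q[2]
    r=least_squares(f,[*P.mean(0),rad],loss="soft_l1",f_scale=.001);return r.x,np.std(f(r.x))
print("rotor",fit(white,.08,.062,0))
full=(white|blue).astype(np.uint8);full=cv2.morphologyEx(full,cv2.MORPH_CLOSE,np.ones((7,7),np.uint8))
print("base",fit(full,.1,.04,1))
org=((hsv[...,0]>8)&(hsv[...,0]<25)&(hsv[...,1]>100)&(hsv[...,2]>130)&roi).astype(np.uint8)
n,l,st,ce=cv2.connectedComponentsWithStats(org)
for i in range(1,n):
    if st[i,4]>5: print("orange",st[i],ce[i].round(1),at("top",ce[i],.04).round(4),at("top",ce[i],.062).round(4))
red=((hsv[...,0]<8)|(hsv[...,0]>172))&(hsv[...,1]>150)&(hsv[...,2]>120)
red[:, :300]=0;red[:,350:]=0;red[:220]=0;red[280:]=0
ys,xs=np.nonzero(red);print("red",len(xs),xs.mean(),ys.mean(),xs.min(),xs.max(),ys.min(),ys.max())
print("handle mid@.072",at("top",(xs.mean(),ys.mean()),.072), "tri",tri((xs.mean(),ys.mean()),(288.5,252)))
Rm=R.from_quat(np.roll(ctrl.read_state()["eef_rot"],-1)).as_matrix();print(Rm.round(3))
cv2.imwrite("pics/c3.png",cv2.resize(im[230:270,300:345],None,fx=12,fy=12,interpolation=cv2.INTER_CUBIC))
E
```

```text
rotor (array([0.54948039, 0.04744308, 0.08042979]), np.float64(0.00021217303052832354))
base (array([0.54841514, 0.04725407, 0.10172981]), np.float64(0.00038385940740734566))
orange [192 235  11  12  58] [196.7 240. ] [0.5043 0.0092 0.04  ] [0.5018 0.0057 0.062 ]
orange [178 259   4   8  22] [179.9 262.2] [0.4583 0.0437 0.04  ] [0.4569 0.0395 0.062 ]
orange [188 258   4   7  18] [189.7 261.2] [0.4604 0.0233 0.04  ] [0.459  0.0195 0.062 ]
red 47 324.6595744680851 247.6595744680851 321 328 244 251
handle mid@.072 [ 0.48333927 -0.25283842  0.072     ] tri [ 0.48332829 -0.25302077  0.06804257]
[[-0.947  0.     0.322]
 [-0.322 -0.    -0.947]
 [-0.    -1.     0.   ]]
```

View pics/c3.png

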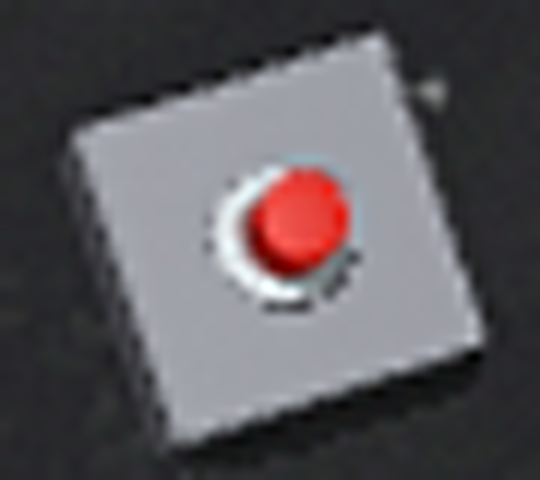

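```bash
cat >> h.py <<'E'
from scipy.spatial.transform import Rotation as R
def delta(target):
    s=ctrl.read_state();Rm=R.from_quat(np.roll(s["eef_rot"],-1)).as_matrix()
    return (Rm.T@(np.array(target)-s["ee_pos"])*1000).round(1)
E
python3 - <<'E'
from h import *
print("top disc",at("top",(324.5,247.5),.086),"holder",at("top",(322.8,249.3),.046),"collar",at("top",(323.1,248.8),.05))
print(proj("side",(.4825,-.2528,.086)),proj("side",(.4825,-.2528,.05)))
for z in(.16,.054): print(delta([.4825,-.2528,z]))
E
```

```text
top disc [ 0.48237269 -0.25110057  0.086     ] holder [ 0.48238557 -0.25157434  0.046     ] collar [ 0.483052   -0.25182122  0.05      ]
[288.41309967 244.41809528] [288.17999247 259.57890987]
[-375.4   71.3 -180.3]
[-375.4  177.3 -180.3]
```

```bash
python3 -m jog '[[-50,10,-24,0.05,-1],[-100,20,-48,0.1,-1],[-150,30,-72,0.15,-1],[-200,40,-96,0.175,-1],[-250,50,-120,0.175,-1],[-300,60,-144,0.175,-1],[-340,65,-165,0.175,-1],[-375,70,-180,0.175,-1],[-375,70,-180,0.175,-1],[-375,70,-180,0.175,-1]]'
python3 - <<'E'
from h import *
print(delta([.4825,-.252,.054]))
im=grab_frame("top");cv2.imwrite("pics/t2.png",im[180:320,230:430].repeat(4,0).repeat(4,1))
im=grab_frame("side");cv2.imwrite("pics/s2.png",im)
E
```

```text
clock: 1.85
ee_pos: [0.482, -0.2535, 0.1613]
eef_rot: [-0.054, 0.054, -0.705, 0.705]
force: [0.0, -0.6, 0.8]
finger_gap: 0.996
[ -0.8 107.3  -1.4]
```

View pics/s2.png

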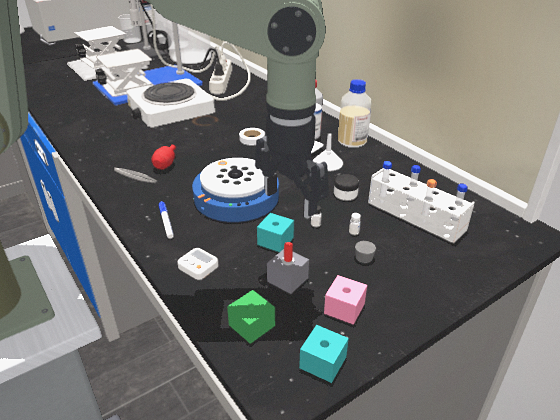

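```bash
python3 - <<'E'
from h import *
s=ctrl.read_state();print(s["ee_pos"],proj("side",s["ee_pos"]),proj("top",s["ee_pos"]),proj("side",[.482,-.2535,.086]))
im=cv2.imread("pics/s2.png");cv2.imwrite("pics/s2c.png",cv2.resize(im[120:300,220:380],None,fx=3.3,fy=3.3))
E
```

```text
[ 0.48164949 -0.25414514  0.16148986] [288.99884174 210.74879445] [330.26481254 244.0309218 ] [288.41657842 244.71908191]
```

View pics/s2c.png

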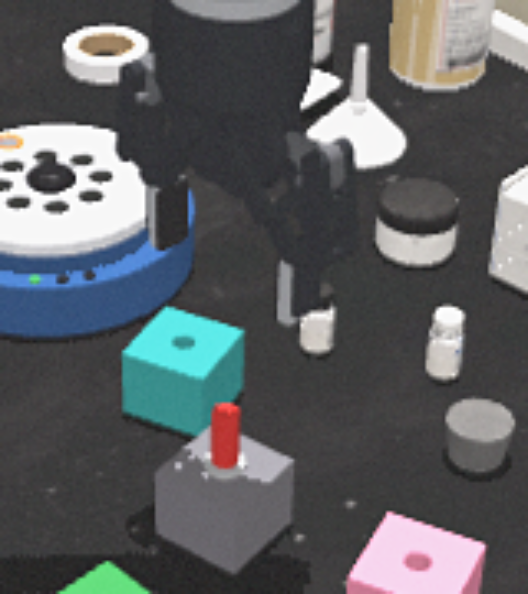

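View pics/t2.png

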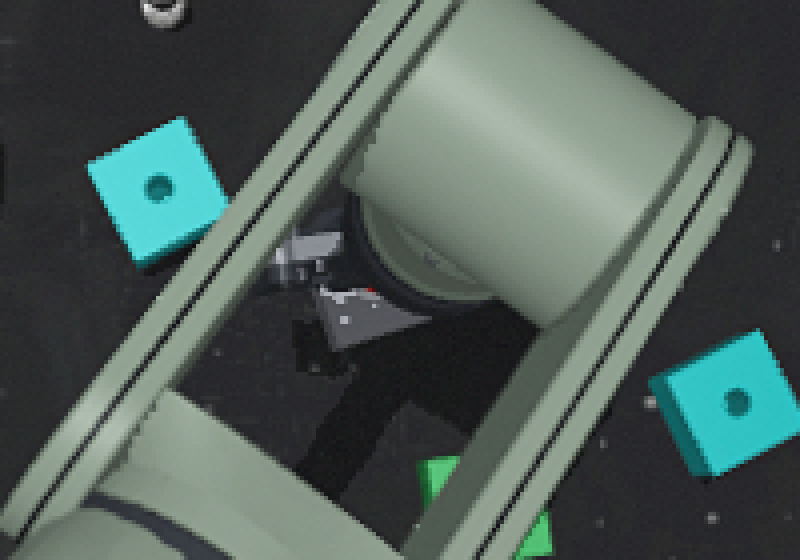

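```bash
python3 -m jog '[[-1,30,-1.5,0,-1],[-1,60,-1.5,0,-1],[-1,85,-1.5,0,-1],[-1,100,-1.5,0,-1],[-1,107,-1.5,0,-1],[-1,107,-1.5,0,1],[-1,107,-1.5,0,1],[-1,107,-1.5,0,1],[-1,107,-1.5,0,1],[-1,107,-1.5,0,1],[-1,107,-1.5,0,1],[-1,107,-1.5,0,1]]'
python3 - <<'E'
from h import *
im=grab_frame("side");cv2.imwrite("pics/s3.png",cv2.resize(im[170:330,220:380],None,fx=3.6,fy=3.6))
print(ctrl.read_state()["force"],ctrl.read_state()["ee_pos"])
E
```

```text
clock: 3.45
ee_pos: [0.4835, -0.2519, 0.055]
eef_rot: [-0.054, 0.054, -0.705, 0.705]
force: [0.1, -0.3, 6.2]
finger_gap: 0.166
[-0.64599122  0.85827921  4.69436984] [ 0.4835385  -0.25195279  0.05504412]
```

View pics/s3.png

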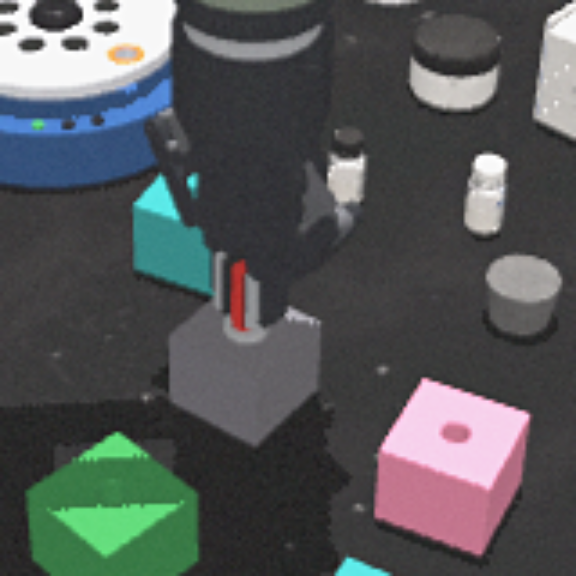

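The side view shows the handle held between the pads, with the collar still on the grey block. I'll lift it straight up and carry it over towards the slot.

```bash
python3 -m jog '[[0,-15,0,0,1],[0,-30,0,0,1],[0,-50,0,0,1],[0,-75,0,0,1],[0,-100,0,0,1],[0,-110,0,0,1],[0,-110,0,0,1]]'
python3 - <<'E'
from h import *
print(delta([.4857,.0376,.155]))
E
```

```text
clock: 4.38
ee_pos: [0.4832, -0.2518, 0.1651]
eef_rot: [-0.054, 0.054, -0.705, 0.705]
force: [0.1, -0.9, -0.5]
finger_gap: 0.167
[ -46.5    9.9 -285.6]
```

```bash
python3 -m jog '[[-6,0,-35,0,1],[-12,0,-75,0,1],[-20,0,-125,0,1],[-28,0,-175,0,1],[-36,2,-225,0,1],[-42,5,-260,0,1],[-46,10,-280,0,1],[-46.5,10,-285.6,0,1],[-46.5,10,-285.6,0,1],[-46.5,10,-285.6,0,1]]'
python3 - <<'E'
from h import *
F=[]
for i in range(3):
    a=grab_frame("side");b=grab_frame("top");s=ctrl.read_state();F.append(s["force"])
print(np.mean(F,0),np.std(F,0),s["ee_pos"],s["clock"])
cv2.imwrite("pics/s4.png",a);cv2.imwrite("pics/t4.png",b)
f=s["ee_pos"]-[0,0,.047];print(proj("side",f),proj("top",f))
cv2.imwrite("pics/s4c.png",cv2.resize(a[80:240,160:320],None,fx=3.7,fy=3.7))
cv2.imwrite("pics/t4c.png",cv2.resize(b[160:280,120:260],None,fx=4,fy=4))
E
```

```text
clock: 5.62
ee_pos: [0.4855, 0.0369, 0.1542]
eef_rot: [-0.054, 0.054, -0.705, 0.705]
force: [-0.1, 0.7, -0.6]
finger_gap: 0.165
[-0.17877718  0.26301757 -0.45106254] [0.3201959  0.27775899 0.28288465] [0.48556621 0.03729041 0.15441156] 5.925
[211.14316566 167.12189773] [176.84501178 245.92438024]
```

View pics/s4c.png

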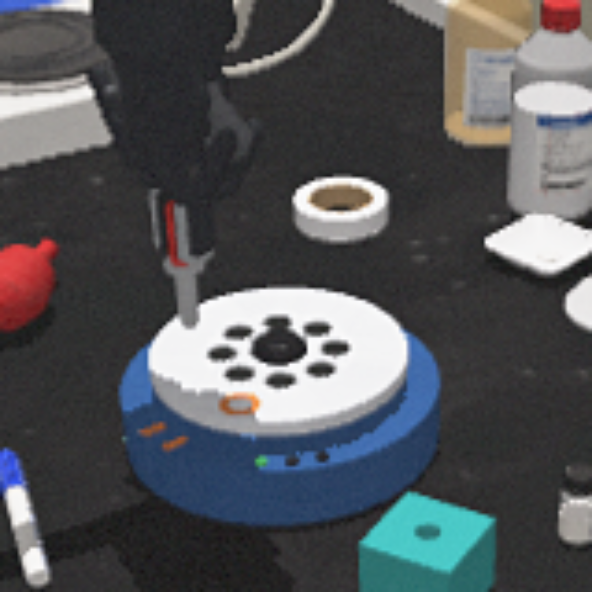

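View pics/t4c.png

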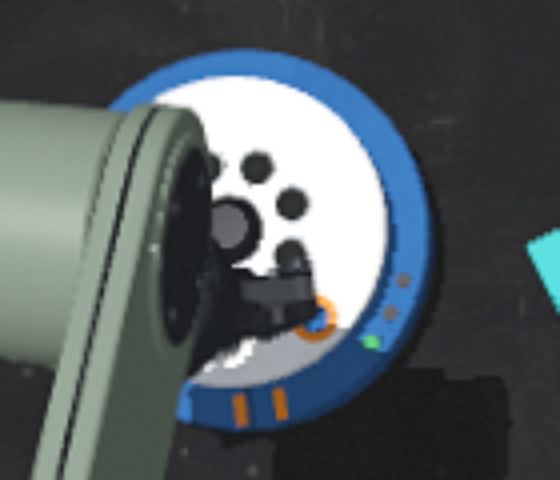

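```bash
cat >> h.py <<'E'
from scipy.optimize import least_squares
def ring(im,n,C=(.549,.0473)):
    hsv=cv2.cvtColor(im,cv2.COLOR_BGR2HSV)
    m=((hsv[...,0]>5)&(hsv[...,0]<25)&(hsv[...,1]>110)&(hsv[...,2]>90)).astype(np.uint8)
    # search only pixels lying on the hole's circle
    ys,xs=np.nonzero(m);out=[]
    for x,y in zip(xs,ys):
        p=at(n,(x,y),.062)
        r=np.hypot(p[0]-C[0],p[1]-C[1])
        if .05<r<.077: out.append(p[:2])
    out=np.array(out)
    if len(out)<12: return None
    # circle centre via fitting ring mean radius 
    return (out.min(0)+out.max(0))/2,len(out),out.max(0)-out.min(0)
SLOT=np.arctan2(-.0138,-.0896)
def ang(p,C=(.549,.0473)): return (np.arctan2(p[1]-C[1],p[0]-C[0])-SLOT+np.pi)%(2*np.pi)-np.pi
E
python3 - <<'E'
from h import *
for n,N in(("side",56),("top",30)):
    P=[];T=[]
    for i in range(N):
        t=ctrl.read_state()["clock"];r=ring(grab_frame(n),n)
        if r and r[2].min()>.013 and r[2].max()<.026: P.append(r[0]);T.append(t)
    P=np.array(P);T=np.array(T)
    f=lambda q:np.hypot(P[:,0]-q[0],P[:,1]-q[1])-.064
    s=least_squares(f,[.549,.0473],loss="soft_l1",f_scale=.001);print(n,len(P),s.x,np.std(f(s.x)))
    a=np.unwrap([ang(p,s.x) for p in P]);print(np.polyfit(T,a,1),np.std(a-np.polyval(np.polyfit(T,a,1),T)))
a=cv2.imread("pics/s4.png");hsv=cv2.cvtColor(a,cv2.COLOR_BGR2HSV)
m=((hsv[...,0]>5)&(hsv[...,0]<25)&(hsv[...,1]>110)&(hsv[...,2]>60)).astype(np.uint8);m[:180]=0;m[:,:180]=0;m[:,240:]=0;m[220:]=0
n_,l,st,ce=cv2.connectedComponentsWithStats(m)
for i in range(1,n_):
    if st[i,4]>4: print(st[i],ce[i].round(1),at("side",ce[i],.04).round(4))
print(ctrl.read_state()["clock"])
E
```

```text
side 56 [0.54923283 0.04810213] 0.0005023409382160705
[  2.16652905 -12.1034984 ] 0.00745820737985809
top 27 [0.54904568 0.0475847 ] 0.0006291263082452798
[  2.14626039 -18.20680127] 0.009993564074964083
[219 187  11   5  27] [224.1 189. ] [0.5137 0.0386 0.04  ]
[198 194   7   4  12] [201.  195.7] [0.4579 0.0442 0.04  ]
[204 198   6   4  11] [206.7 199.4] [0.4612 0.0238 0.04  ]
10.225
```

```bash
cat >> h.py <<'E'
def avg(N=8,n="side"):
    F=[];E=[];A=[];T=[];im=None
    for i in range(N):
        t=ctrl.read_state()["clock"];im=grab_frame(n);s=ctrl.read_state()
        F.append(s["force"]);E.append(s["ee_pos"])
        r=ring(im,n,(.5491,.0478))
        if r and r[2].max()<.027: A.append(ang(r[0],(.5491,.0478)));T.append(t)
    F=np.array(F);E=np.array(E)
    print("clk",s["clock"],"F",F.mean(0).round(2),"sd",F.std(0).round(2),"ee",(E.mean(0)*1000).round(2))
    if len(A)>2:
        A=np.unwrap(A);p=np.polyfit(T,A,1);print("speed",p[0].round(3),"angle now",np.round((np.polyval(p,s["clock"])+np.pi)%(2*np.pi)-np.pi,3),"n",len(A),"res",np.std(A-np.polyval(p,T)).round(3))
    else: print("hole not seen",len(A))
    return im,F.mean(0),E.mean(0)
E
python3 - <<'E'
from h import *
im,F,E=avg(10)
Rm=R.from_quat(np.roll(ctrl.read_state()["eef_rot"],-1)).as_matrix()
print((Rm.T@(np.array([.4859,.0379,.1145])-E)*1000).round(2)); print(Rm.round(4))
E
```

```text
clk 10.725 F [ 0.11  0.12 -0.69] sd [0.4  0.39 0.45] ee [485.45  37.74 154.29]
speed 2.123 angle now -1.474 n 10 res 0.003
[-0.47 39.79 -0.09]
[[-0.9883  0.      0.1522]
 [-0.1522 -0.     -0.9883]
 [ 0.     -1.      0.    ]]
```

```bash
python3 -m jog '[[-0.4,15,0,0,1],[-0.4,30,0,0,1],[-0.4,38,0,0,1],[-0.4,40,0,0,1],[-0.4,40,0,0,1]]'
python3 - <<'E'
from h import *
im,F,E=avg(8)
cv2.imwrite("pics/s5c.png",cv2.resize(im[140:220,180:280],None,fx=7,fy=7,interpolation=cv2.INTER_CUBIC))
print(proj("side",E-[0,0,.047]))
E
```

```text
clock: 11.35
ee_pos: [0.4859, 0.0378, 0.1142]
eef_rot: [0.054, -0.054, 0.705, -0.705]
force: [-0.4, -0.4, -0.3]
finger_gap: 0.168
clk 11.75 F [ 0.04 -0.16 -0.73] sd [0.64 0.53 0.62] ee [486.22  37.77 114.71]
speed 2.134 angle now 0.732 n 8 res 0.006
[212.6921213  182.50107534]
```

View pics/s5c.png

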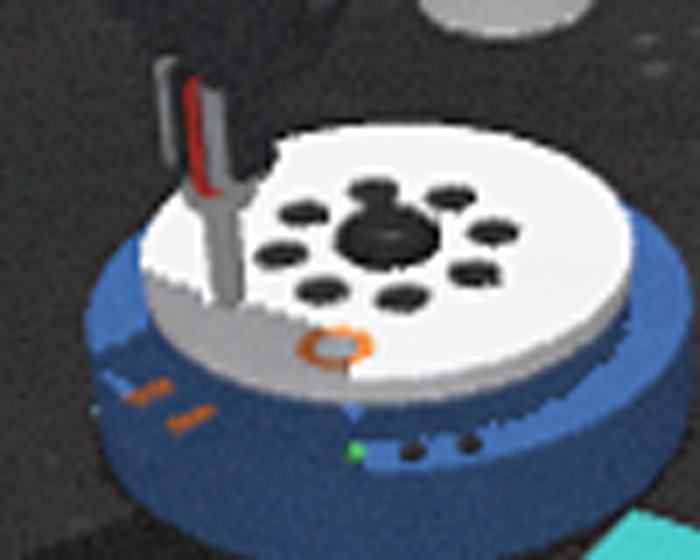

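```bash
python3 -m jog '[[0,2,0,0,1],[0,4,0,0,1],[0,4,0,0,1]]'
python3 - <<'E'
from h import *
avg(5)
E
```

```text
clock: 12.12
ee_pos: [0.4856, 0.0378, 0.1099]
eef_rot: [0.054, -0.054, 0.705, -0.705]
force: [0.4, 0.4, -1.4]
finger_gap: 0.17
clk 12.375 F [ 0.07 -0.17 -0.7 ] sd [0.47 0.3  0.41] ee [485.8   37.82 110.22]
speed 2.132 angle now 2.077 n 5 res 0.004
```

```bash
python3 -m jog '[[0,0.4,0,0,1],[0,0.8,0,0,1]]'
python3 - <<'E'
from h import *
avg(4)
E
```

```text
clock: 12.62
ee_pos: [0.4858, 0.0378, 0.1095]
eef_rot: [0.054, -0.054, 0.705, -0.705]
force: [-0.4, -0.2, -1.2]
finger_gap: 0.164
clk 12.825 F [ 0.16 -0.19 -1.01] sd [0.25 0.18 0.51] ee [485.81  37.81 109.44]
speed 2.086 angle now 3.035 n 4 res 0.001
```

```bash
python3 -m jog '[[0,0.4,0,0,1],[0,0.4,0,0,1]]'
python3 - <<'E'
from h import *
avg(4)
E
```

```text
clock: 13.08
ee_pos: [0.4858, 0.0378, 0.1091]
eef_rot: [0.054, -0.054, 0.705, -0.705]
force: [0.2, 0.4, -0.4]
finger_gap: 0.167
clk 13.275 F [ 0.41  0.25 -0.93] sd [0.27 0.1  0.64] ee [485.83  37.81 109.08]
speed 2.098 angle now -2.286 n 4 res 0.001
```

```bash
python3 -m jog '[[0,0.4,0,0,1],[0,0.4,0,0,1]]'
python3 - <<'E'
from h import *
avg(4)
E
```

```text
clock: 13.52
ee_pos: [0.4861, 0.0377, 0.1089]
eef_rot: [-0.054, 0.054, -0.705, 0.705]
force: [-0.1, 0.1, 1.0]
finger_gap: 0.164
clk 13.725 F [ 0.11 -0.79  0.52] sd [0.26 0.73 0.26] ee [486.02  37.74 108.84]
hole not seen 2
```

```bash
python3 - <<'E'
from h import *
for i in range(4): im,_,_=avg(4)
cv2.imwrite("pics/s6c.png",cv2.resize(im[140:220,180:280],None,fx=7,fy=7,interpolation=cv2.INTER_CUBIC))
E
```

```text
clk 13.925 F [ 0.02 -1.03  0.32] sd [0.32 0.29 0.39] ee [485.92  37.76 108.78]
hole not seen 0
clk 14.125 F [ 0.21 -0.45  0.67] sd [0.39 0.54 0.32] ee [485.9   37.78 108.74]
hole not seen 1
clk 14.325 F [ 0.13 -0.26  0.73] sd [0.83 0.44 0.24] ee [485.88  37.79 108.72]
speed 1.817 angle now -0.375 n 4 res 0.005
clk 14.525 F [-0.22 -0.17  0.65] sd [0.07 0.16 0.8 ] ee [485.87  37.81 108.71]
speed 1.367 angle now -0.105 n 4 res 0.004
```

View pics/s6c.png

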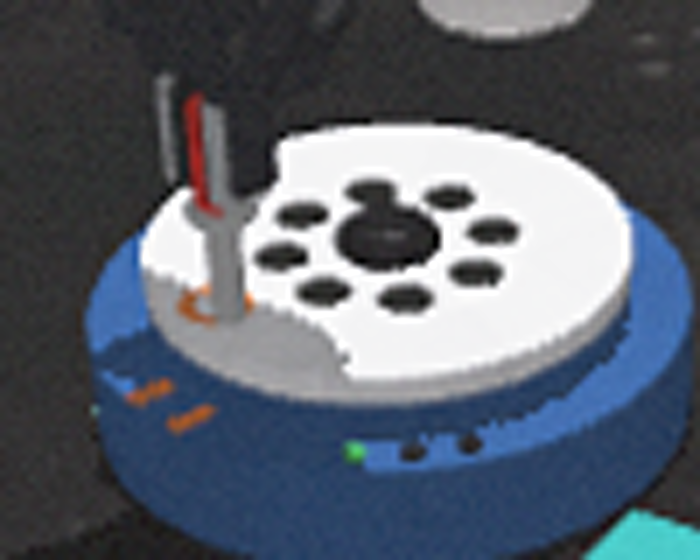

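```bash
python3 - <<'E'
from h import *
for i in range(3): im,_,_=avg(4)
E
```

```text
clk 14.725 F [-0.1  -0.07  0.6 ] sd [0.86 0.39 1.03] ee [485.78  37.79 108.63]
speed 1.755 angle now 0.309 n 4 res 0.015
clk 14.925 F [ 0.31 -0.84  0.81] sd [0.26 0.12 0.57] ee [485.88  37.81 108.72]
speed 1.713 angle now 0.617 n 4 res 0.003
clk 15.125 F [-0.14 -0.18  0.81] sd [0.14 0.68 0.23] ee [485.85  37.81 108.69]
speed 1.802 angle now 0.967 n 4 res 0.002
```

```bash
python3 -m jog '[[0,0.2,0,0,1],[0,0.4,0,0,1],[0,0.4,0,0,1]]'
python3 - <<'E'
from h import *
avg(6)
E
```

```text
clock: 15.5
ee_pos: [0.486, 0.0377, 0.1084]
eef_rot: [-0.054, 0.054, -0.705, 0.705]
force: [0.4, -0.8, 2.1]
finger_gap: 0.163
clk 15.8 F [ 0.24 -0.54  1.27] sd [0.29 0.29 0.36] ee [485.94  37.76 108.38]
speed 1.46 angle now 1.982 n 6 res 0.004
```

```bash
python3 -m jog '[[0,0.2,0,0,1],[0,0.4,0,0,1],[0,0.5,0,0,1],[0,0.5,0,0,1]]'
python3 - <<'E'
from h import *
avg(6)
E
```

```text
clock: 16.3
ee_pos: [0.486, 0.0377, 0.1079]
eef_rot: [-0.054, 0.054, -0.705, 0.705]
force: [0.7, -0.8, 3.2]
finger_gap: 0.166
clk 16.6 F [-0.05 -1.21  2.8 ] sd [0.35 0.26 0.67] ee [485.94  37.76 107.88]
speed 1.124 angle now 2.913 n 6 res 0.004
```

```bash
python3 -m jog '[[0,0.2,0,0,1],[0,0.4,0,0,1],[0,0.6,0,0,1],[0,0.6,0,0,1]]'
python3 - <<'E'
from h import *
avg(6)
E
```

```text
clock: 17.1
ee_pos: [0.486, 0.0377, 0.1073]
eef_rot: [-0.054, 0.054, -0.705, 0.705]
force: [0.5, -1.6, 3.6]
finger_gap: 0.164
clk 17.4 F [ 0.43 -1.81  3.73] sd [0.51 0.37 0.35] ee [485.99  37.75 107.32]
speed 0.644 angle now -2.773 n 6 res 0.005
```

```bash
python3 -m jog '[[0,0.1,0,0,1],[0,0.15,0,0,1]]'
python3 - <<'E'
from h import *
avg(10)
E
```

```text
clock: 17.65
ee_pos: [0.4859, 0.0378, 0.1071]
eef_rot: [-0.054, 0.054, -0.705, 0.705]
force: [-0.2, -1.5, 4.7]
finger_gap: 0.171
clk 18.15 F [ 0.26 -1.96  4.39] sd [0.43 0.42 0.57] ee [485.91  37.78 107.1 ]
speed 0.479 angle now -2.393 n 10 res 0.008
```

```bash
python3 - <<'E'
from h import *
H=[]
for i in range(140):
    im=grab_frame("side" );s=ctrl.read_state();H.append(s["force"]);r=ring(im,"side",(.5491,.0478))
    if i%8==7: print(round(s["clock"],2),np.mean(H[-8:],0).round(2),(ang(r[0],(.5491,.0478)).round(2),r[1],r[2].round(3)) if r else None)
    if i>5 and np.mean(H[-4:],0)[2]<0.9: print("drop",s["clock"],np.mean(H[-4:],0));break
cv2.imwrite("pics/s7c.png",cv2.resize(im[140:220,180:280],None,fx=7,fy=7,interpolation=cv2.INTER_CUBIC))
print(s["ee_pos"])
E
```

```text
18.55 [ 0.19 -1.66  4.58] (np.float64(-2.22), 21, array([0.021, 0.019]))
18.95 [ 0.08 -1.81  4.75] (np.float64(-2.05), 24, array([0.021, 0.024]))
19.35 [ 0.31 -1.85  4.95] (np.float64(-1.85), 22, array([0.02 , 0.022]))
19.75 [ 0.16 -1.83  4.63] None
20.15 [ 0.38 -2.01  5.07] None
20.55 [-0.28 -1.55  4.7 ] None
20.95 [ 0.29 -1.8   4.68] None
21.35 [ 0.33 -2.02  5.03] None
21.75 [ 0.2  -1.54  4.99] (np.float64(-0.76), 13, array([0.01, 0.02]))
22.15 [ 0.33 -1.68  4.66] (np.float64(-0.63), 17, array([0.018, 0.021]))
22.55 [ 0.68 -1.92  4.73] (np.float64(-0.45), 17, array([0.014, 0.022]))
22.95 [ 0.13 -2.24  4.78] (np.float64(-0.31), 15, array([0.016, 0.019]))
23.35 [ 0.04 -1.69  4.66] (np.float64(-0.17), 12, array([0.023, 0.015]))
23.75 [ 0.61 -1.75  3.05] (np.float64(0.08), 19, array([0.021, 0.017]))
drop 23.8 [ 1.00163761 -1.93789421  0.26527207]
[0.48556999 0.03776493 0.10649717]
```

View pics/s7c.png

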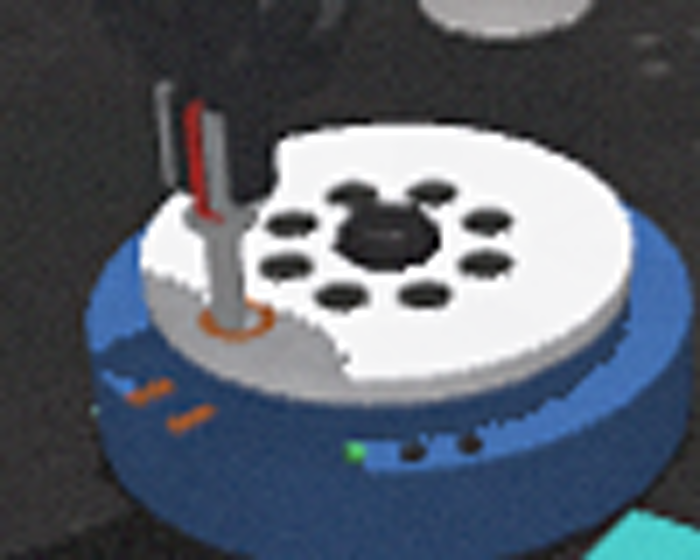

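The force drop and the crop both show the foot inside the orange ring, so the hole is caught. I'll push down now.

```bash
python3 -m jog '[[0,1.5,0,0,1],[0,3,0,0,1],[0,4,0,0,1],[0,5,0,0,1]]'
python3 - <<'E'
from h import *
im,_,_=avg(4)
cv2.imwrite("pics/s8c.png",cv2.resize(im[140:220,180:280],None,fx=7,fy=7,interpolation=cv2.INTER_CUBIC))
E
```

```text
clock: 24.3
ee_pos: [0.4859, 0.0378, 0.1019]
eef_rot: [0.054, -0.054, 0.705, -0.705]
force: [1.4, -2.3, 0.5]
finger_gap: 0.165
clk 24.5 F [ 1.58 -1.98  0.12] sd [0.97 0.21 0.28] ee [485.88  37.82 101.9 ]
speed 0.0 angle now 0.054 n 4 res 0.0
```

View pics/s8c.png

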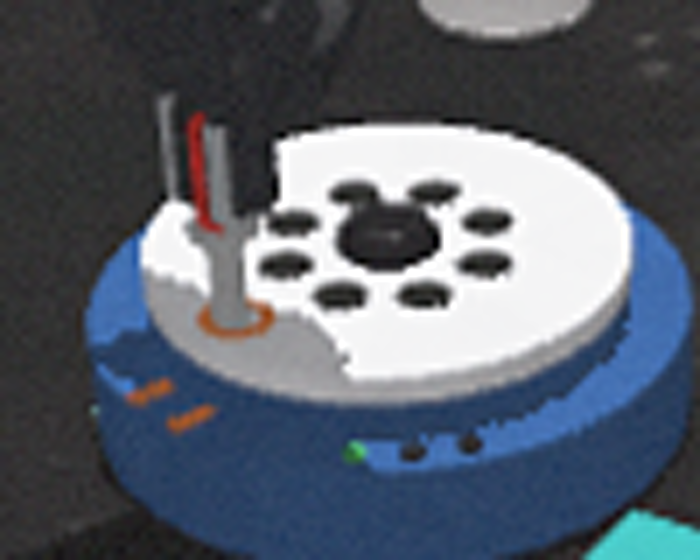

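```bash
python3 -m jog '[[-0.4,0,0,0,1],[-0.8,1,0,0,1],[-0.8,4,0,0,1],[-0.8,7,0,0,1],[-0.8,10,0,0,1],[-0.8,12,0,0,1],[-0.8,12,0,0,1]]'
python3 - <<'E'
from h import *
im,_,_=avg(5)
E
```

```text
clock: 25.38
ee_pos: [0.4865, 0.0379, 0.0898]
eef_rot: [0.054, -0.054, 0.705, -0.705]
force: [1.1, -2.2, -0.3]
finger_gap: 0.166
clk 25.625 F [ 1.42 -1.88 -0.58] sd [0.54 0.59 0.33] ee [486.49  37.94  89.9 ]
speed -0.0 angle now 0.055 n 5 res 0.0
```

```bash
python3 -m jog '[[-0.3,1,0,0,1],[-0.6,2,0,0,1],[-0.6,3,0,0,1],[-0.6,4,0,0,1],[-0.6,5,0,0,1],[-0.6,5,0,0,1]]'
python3 - <<'E'
from h import *
im,_,_=avg(5)
E
```

```text
clock: 26.38
ee_pos: [0.4872, 0.038, 0.0849]
eef_rot: [0.054, -0.054, 0.705, -0.705]
force: [0.6, -2.9, 1.0]
finger_gap: 0.17
clk 26.625 F [ 1.19 -1.98 -0.17] sd [0.31 0.4  0.56] ee [487.15  38.04  84.97]
speed 0.0 angle now 0.055 n 5 res 0.0
```

```bash
python3 -m jog '[[-0.3,1,0,0,1],[-0.3,2,0,0,1],[-0.3,3,0,0,1],[-0.3,4,0,0,1],[-0.3,5,0,0,1],[-0.3,6,0,0,1],[-0.3,6,0,0,1]]'
python3 - <<'E'
from h import *
im,_,_=avg(5)
cv2.imwrite("pics/s9c.png",cv2.resize(im[140:220,180:280],None,fx=7,fy=7,interpolation=cv2.INTER_CUBIC))
E
```

```text
clock: 27.5
ee_pos: [0.4874, 0.0381, 0.0789]
eef_rot: [0.054, -0.054, 0.705, -0.705]
force: [-0.7, -2.0, 0.5]
finger_gap: 0.165
clk 27.75 F [ 0.1  -2.31 -0.28] sd [0.39 0.42 0.48] ee [487.45  38.08  78.98]
speed 0.0 angle now 0.055 n 5 res 0.0
```

View pics/s9c.png

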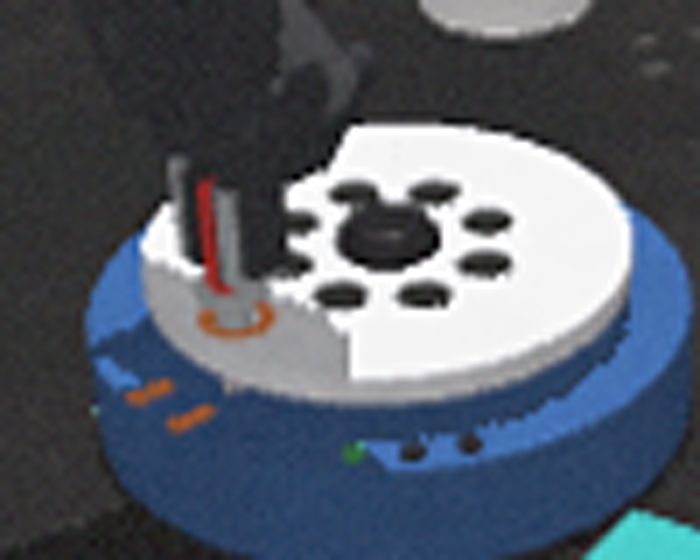

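```bash
python3 -m jog '[[0,1.5,0,0,1],[0,3,0,0,1],[0,4.5,0,0,1],[0,6,0,0,1],[0,7,0,0,1],[0,7.4,0,0,1],[0,7.4,0,0,1]]'
python3 - <<'E'
from h import *
avg(5)
E
```

```text
clock: 28.62
ee_pos: [0.4875, 0.0381, 0.0716]
eef_rot: [0.054, -0.054, 0.705, -0.705]
force: [-0.2, -2.5, 0.8]
finger_gap: 0.16
clk 28.875 F [-0.46 -2.76  0.24] sd [0.31 0.23 0.41] ee [487.49  38.06  71.63]
hole not seen 0
```

```bash
python3 -m jog '[[0,0.4,0,0,1],[0,0.8,0,0,1],[0,0.8,0,0,1]]'
python3 - <<'E'
from h import *
avg(6)
E
```

```text
clock: 29.25
ee_pos: [0.4875, 0.0381, 0.0708]
eef_rot: [-0.054, 0.054, -0.705, 0.705]
force: [-0.6, -2.1, 0.3]
finger_gap: 0.169
clk 29.55 F [-0.33 -2.56  0.6 ] sd [0.66 0.47 0.26] ee [487.54  38.06  70.85]
hole not seen 0
```

```bash
python3 -m jog '[[0,0.2,0,0,1],[0,0.4,0,0,1],[0,0.4,0,0,1]]'
python3 - <<'E'
from h import *
im,_,_=avg(6)
cv2.imwrite("pics/s10c.png",cv2.resize(im[140:220,180:280],None,fx=7,fy=7,interpolation=cv2.INTER_CUBIC))
E
```

```text
clock: 29.92
ee_pos: [0.4875, 0.0381, 0.0705]
eef_rot: [-0.054, 0.054, -0.705, 0.705]
force: [-0.5, -2.3, 1.8]
finger_gap: 0.167
clk 30.225 F [-0.51 -2.62  1.22] sd [0.47 0.54 0.49] ee [487.53  38.06  70.49]
hole not seen 0
```

View pics/s10c.png

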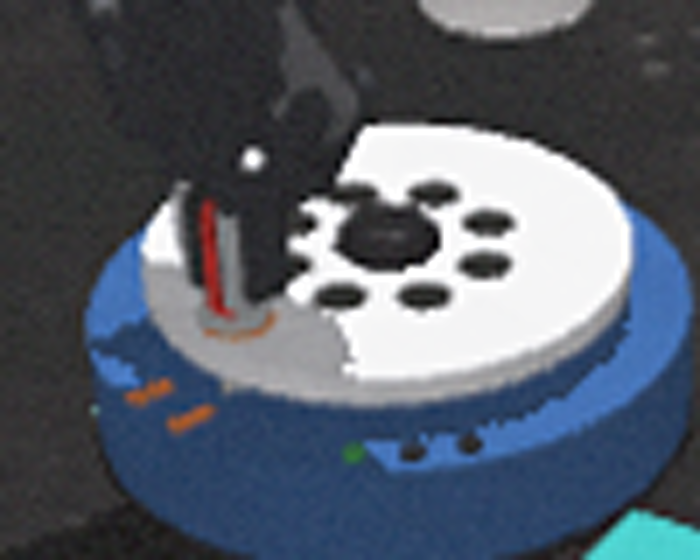

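```bash
python3 -m jog '[[0,0,0,0,0],[0,0,0,0,0],[0,0,0,0,0],[0,0,0,0,0],[0,0,0,0,0]]'
python3 - <<'E'
from h import *
im,_,_=avg(4)
cv2.imwrite("pics/s11c.png",cv2.resize(im[140:220,180:280],None,fx=7,fy=7,interpolation=cv2.INTER_CUBIC))
E
```

```text
clock: 30.85
ee_pos: [0.4876, 0.0381, 0.0704]
eef_rot: [0.054, -0.054, 0.705, -0.705]
force: [1.0, -0.1, 0.2]
finger_gap: 0.5
clk 31.05 F [ 0.16  0.33 -0.32] sd [0.45 0.31 0.45] ee [487.53  38.09  70.44]
hole not seen 0
```

View pics/s11c.png

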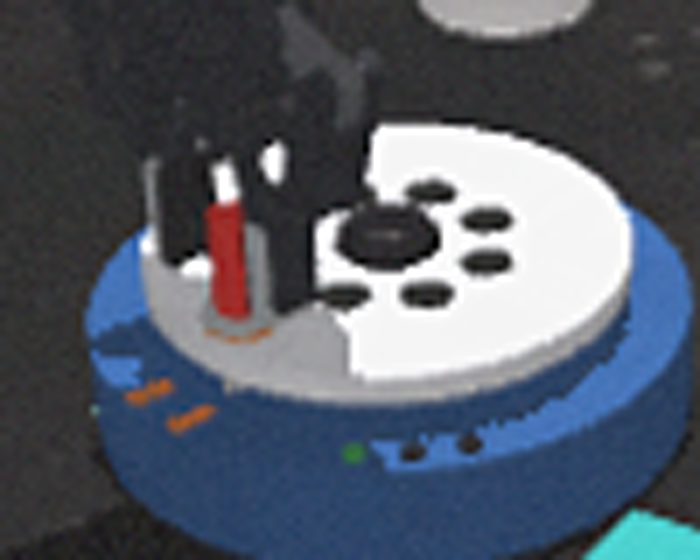

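The pin stands free at crop (235,290), collar on the rotor, and both fingers are clear of it. I'll go straight up now.

```bash
python3 -m jog '[[0,-10,0,0,0],[0,-25,0,0,0],[0,-50,0,0,0],[0,-80,0,0,0],[0,-110,0,0,0],[0,-130,0,0,0],[0,-130,0,0,0]]'
python3 - <<'E'
from h import *
a=grab_frame("side")
for i in range(16): im,t=grab_frame("side"),grab_frame("top")
print("change",np.abs(im[160:215,190:275].astype(int)-a[160:215,190:275]).mean(),ctrl.read_state()["clock"],ctrl.read_state()["force"])
cv2.imwrite("pics/s12.png",cv2.resize(im[140:220,180:280],None,fx=7,fy=7,interpolation=cv2.INTER_CUBIC));cv2.imwrite("pics/s12f.png",im)
E
```

```text
clock: 31.92
ee_pos: [0.4894, 0.0379, 0.2036]
eef_rot: [-0.056, 0.052, -0.705, 0.705]
force: [0.8, 0.8, -0.4]
finger_gap: 0.5
change 2.2633155080213903 33.575 [-0.52488111 -0.48490297 -0.15323487]
```

View pics/s12.png

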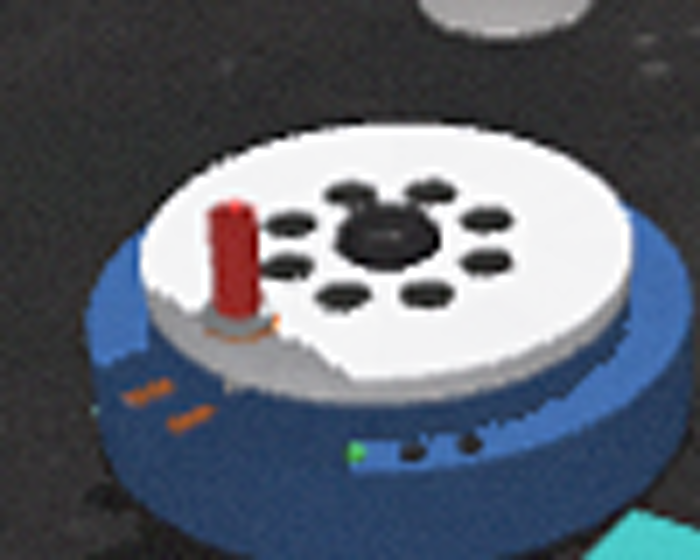

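View pics/s12f.png

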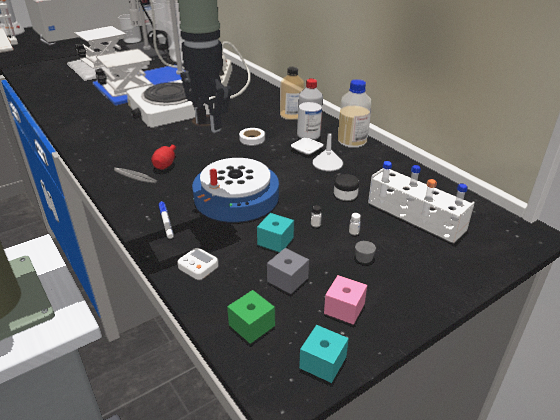

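```bash
python3 - <<'E'
from h import *
for z in(.102,.066): print(((proj("side",(.4875,.0381,z))-[180,140])*7).round(0))
from rig import ticket
print(ticket.hand_in())
E
```

```text
[224. 202.]
[232. 300.]
the job is handed in; nothing more can be done
None
```

The carousel is locked: the pin is through the index hole and into the slot, its collar is on the rotor, and I have handed the job in at about 34 s.

- **Drag:** I took the pin from the grey holder and laid its foot on the rotor above the slot. That slowed the rotor from about 2.13 to about 0.48 rad/s, held for about 5 s at roughly 5.5 N of pressure.
- **Catch and push:** The force dropped when the foot fell into the hole, and I pushed the pin down. The highest reading I saw on the rotor was well below 15 N. During the push I shifted the pin about 1.7 mm toward the axis to relieve a side load.
- **Seating:** The collar met the rotor at about 2 N, at the expected height, and then I let go and raised the arm clear.

**Last checks:** The rotor stood still over 1.6 s of pictures and the vials and stopper had not visibly moved. The red handle showed about 1 to 1.5 px from its expected place. That is within the calibration error and could also mean a slight lean in the hole. While locked, the measured hole angle read about 0.055 rad (3.5 mm) past the slot, more than the pin's clearance should allow. I put that down to the pin hiding part of the orange ring, but I could not confirm it.

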